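# Switch on the key-cutting machine under its switch guard

## Task

Switch on the key-cutting machine: with a fingertip lift the hinged metal guard on its switch pod right back until it stays open by itself, flip the toggle beneath it all the way over to the left (towards the cutter head), then tip the guard forward and let it drop fully shut over the toggle. Touch the machine with the fingers only, pick nothing up, and leave the padlock, the carton and the tape measure where they stand.

Things in the scene. Friction and masses are not known exactly. Their poses are not given: they have to be found in the camera images.
- machine: The key-cutting machine, fixed on the counter. Origin on the counter straight below the toggle's pivot; x points away from the operator (from guard lip to hinge), y to the machine's left (towards the cutter head), z up. Grey base 60 mm high, x -110 to +130, y -75 to +365 mm. Cutter head, motor and key vices stand on it at y +170 to +340 mm, up to 175 mm above the counter.
- pod_top (a point): Middle of the top of the black switch pod on the base: machine x +14, y 0, 85 mm above the counter. The pod is 125 mm along machine x, 84 mm along y and 25 mm high.
- guard_hinge (a point): Middle of the guard's hinge axis, which runs along the machine's y: fixed on the machine at x +46, y 0, 110 mm above the counter. Two lugs carry it at y -43 to -31 and +31 to +43 mm, up to 119 mm high.
- guard_lip (a point): Middle of the outer edge of the guard's lip; moves with the guard. Shut, it is 101 mm in front of (machine -x) and 12 mm above the hinge axis. The lip is a plate 50 mm wide, 4 mm thick, jutting 15 mm out from the guard's front face, with free room below it (pod top 35 mm lower). At the open stop this edge is 62 mm behind and 81 mm above the hinge axis.
- guard (a joint): Guard angle, rad: 0 shut, grows as the lip rises and goes back over the hinge, stop at 2.1. Aluminium cover of about 80 g, no spring: 86 mm from hinge to front face, 60 mm wide, flat top 20 mm above the hinge axis, cheeks and front down to 21 mm below it. It falls shut by itself below 1.35 rad, and above 1.55 rad falls back to the stop and stays.
- toggle (a joint): Toggle angle, rad: 0 off (leans 0.45 rad from upright to the machine's right, -y), 0.9 on (leans 0.45 rad to the left, +y), upright at 0.45. It stays where it is left; moving it takes about 1.5 N at the tip.
- toggle_tip (a point): Top end of the toggle, a steel bat lever 35 mm long from its pivot (on the pod's top, 85 mm above the counter, 46 mm in front of the hinge axis), 10 mm thick in its upper half, 7 mm below. At either end of its swing the tip is 15 mm to the side and about 117 mm above the counter.
- padlock_mid (a point): Middle of the brass body (44 x 22 x 38 mm) of a padlock standing on the machine's base, shackle up, 67 mm tall; to be left alone.
- carton_mid (a point): Middle of a cardboard carton of screws, 90 x 65 x 45 mm, on the counter to the right of the machine; to be left alone.
- tape_mid (a point): Middle of a tape measure, 66 x 36 x 62 mm, standing on the counter to the right of the machine; to be left alone.

How it is judged (in metres and radians):
On the way, in this order (a step that is already met when the one before it is completed fails the run):
1. the guard is lifted right back to its stop, with the toggle still off (value of joint guard above 1.9 rad and value of joint toggle below 0.25 rad), for 0.2 s.
2. with the guard open, the toggle is flipped fully to the left (value of joint guard above 1.5 rad and value of joint toggle above 0.75 rad), for 0.1 s.
3. the guard has dropped shut over the toggle (value of joint guard below 0.06 rad and value of joint toggle above 0.75 rad), for 0.2 s.
At the end, for the whole second after the job is handed in: The guard is shut (joint below 0.06 rad) and at rest, the toggle is on (joint above 0.75 of 0.9 rad), and the padlock, the carton and the tape measure are each within 20 mm of where they stood (all of step 3 and velocity of joint guard between -0.1 and 0.1 rad/s and distance of each of padlock_mid, carton_mid, tape_mid from where it was at the start of the episode below 0.02 m); the robot touches nothing.
It fails at once if the padlock, the carton or the tape measure is lifted, carried or pushed more than 20 mm away (distance of any of padlock_mid, carton_mid, tape_mid from where it was at the start of the episode above 0.02 m).
It fails at once if the arm or the gripper's body, rather than the fingers, presses on the machine, its guard or its toggle (contact force between the arm and machine above 3 N).
It also fails if it takes over 64 s, if anything falls off the work surface, if the arm or the gripper's body presses on something with over 40 N, if the wrist force passes 120 N, or if a joint passes its speed limit or range.

## Robot

A 6-joint arm with a two-finger parallel gripper is mounted at the origin on the work surface. World frame = base frame: x ahead of the robot, y to its left, z up, the work surface at z = 0. Lengths are in mm, angles in rad, forces in N, time in s.
With the tool pointing down it reaches from about 350 to 975 mm from the base axis. Payload 7.1 kg.
Tool frame: the origin (TCP) lies midway between the tips of the shut fingers; the grasp point (between the pads) lies 19 mm behind it; z points along the fingers, y is the line along which they close (so a half turn about z gives the same grasp; the last joint's range is limited). The gripper opens to 88 mm and grips with 3 to 60 N. Pads are 20 mm wide; open, the fingers measure 115 mm over their backs; the gripper's body (75 mm by 178 mm) begins 61 mm behind the grasp point.
Start: joints at [1.165, 0.423, 1.63, -0, 1.089, -0.019], TCP at [235.734, 578.821, 222.675] pointing down, gripper open.
Joint ranges: [-3, 3], [-0.9, 2.11], [0.09, 2.58], [-1.31, 4.45], [0.11, 2.69], [-2.54, 2.54]. Speed limits (rad/s): [2.39, 2.39, 3.01, 3.14, 3.14, 3.14].

## Interface

Orientations are given as a rotation vector (axis times angle).
In Python, from workcell import ctrl gives the robot as it stands. The module is installed in compiled form; this text tells all that it offers.
- The arm moves only by the tool servo_tool, never from a script. Its argument "increments" is a list of rows, each a list of 7 numbers: the shift along the world's x, y, z in cm, then the turn, a rotation vector about the world's x, y, z in degrees, then the opening, from -1 (shut) to 1 (fully open). A call has 1 to 20 rows; each row is the pose to reach, as a shift and turn from the pose commanded when the call began; what a row does not reach only later rows make up. A row lasts 1/12 s, in which the tool goes at most 41.7 mm and 7.16 degrees, less where a joint would pass 70% of its speed; a pose out of reach is approached as far as the arm can. A call with a gripper value outside its range is refused whole. The fingers move at their own pace and stop on an object; the grip force is fixed at half the most. Time passes only in rows, so rows that repeat a pose let the fingers close. It gives the time, the measured TCP pose, the force, the opening and the grip force at its end, in the units of the state.
- ctrl.get_obs(): the state, without advancing time (a new reading comes with each control period).
- ctrl.get_image(name): name is "side" or "top"; returns a dict with "image" (480x640x3 uint8, red, green, blue), "fx", "fy", "cx", "cy" (pixels), "extrinsics" (4x4, takes a point from camera to world coordinates). Camera axes: x right, y up, looking along -z (the intrinsics and any distortion apply to the point x, -y, -z); pixel columns grow to the right and rows downward; lengths in mm; the calibration is good to about 2 mm. A picture is of the moment at which its call begins. There is no depth.
- ctrl.close_job(): hands the job in; it is judged then, once.
The state is a dict: "t": time; "qpos": joint angles; "qvel": joint speeds; "joint_torque": joint torques, N m; "ee_pos": TCP position; "orientation": TCP orientation; "ft_force": force on the tool from outside, world axes, zero at the start; "moment": the same for the moment, N m; "width": finger opening in mm; "grasp_force": force on a finger pad.
Only numpy, scipy, OpenCV 4.12 (cv2) and the standard library are available. Lean on these libraries where they do the work, as an engineer would, in place of code of your own. Each camera call takes 0.05 s, during which the arm holds its last target. There are 200 camera calls.

## Working session

There is one attempt and no reset: what is moved stays moved. The work goes in short steps, Python scripts to look and compute and a tool call to move; the robot and the scene stay as the last step left them, time stands still between calls to the robot, and variables do not carry over. Pictures are saved under pics/ and viewed, at most 10 in all, crops included, and the job is handed in when it is done.

Besides the shell and the picture viewer there is one more tool, called after "Call:" as name([rows], argument=value, ...), one row to a line, values as JSON. servo_tool: Moves the arm, as the interface text tells. Its arguments: {"type":"object","properties":{"increments":{"type":"array","items":{"type":"array","items":{"type":"number"}}}},"required":["increments"]}

```bash
mkdir -p pics; cat > h.py <<'E'
import numpy as np, cv2, json
from workcell import ctrl
def grab(n,f):
    d=ctrl.get_image(n); cv2.imwrite('pics/'+f,cv2.cvtColor(d['image'],cv2.COLOR_RGB2BGR)); return d
def ray(d,u,v):
    E=np.array(d['extrinsics']); r=E[:3,:3]@np.array([(u-d['cx'])/d['fx'],-(v-d['cy'])/d['fy'],-1]); return E[:3,3],r/np.linalg.norm(r)
def plane(d,u,v,z):
    o,r=ray(d,u,v); return o+r*(z-o[2])/r[2]
def tri(d1,p1,d2,p2):
    o1,r1=ray(d1,*p1);o2,r2=ray(d2,*p2)
    s=np.linalg.lstsq(np.c_[r1,-r2],o2-o1,rcond=None)[0]
    a=o1+s[0]*r1;b=o2+s[1]*r2; return (a+b)/2,np.linalg.norm(a-b)
def proj(d,P):
    E=np.array(d['extrinsics']);q=E[:3,:3].T@(np.asarray(P,float)-E[:3,3]);return d['cx']+d['fx']*q[0]/-q[2],d['cy']-d['fy']*q[1]/-q[2]
E
python3 - <<'E'
from h import *
import pickle
D={}
for n in('side','top'):
    d=grab(n,n+'0.png');D[n]=d;print({k:d[k] for k in d if k!='image'})
pickle.dump(D,open('d0.pkl','wb'))
o=ctrl.get_obs();print(o)
E
```

```text
{'fx': 443.95098764626755, 'fy': 443.95098764626755, 'cx': 312.74170240944244, 'cy': 243.0546496689466, 'extrinsics': array([[-9.87804736e-01,  1.12372264e-01, -1.07769562e-01,
         5.15146343e+02],
       [-1.54670018e-01, -6.28825468e-01,  7.62007688e-01,
         4.37706599e+02],
       [ 1.78602840e-02,  7.69383523e-01,  6.38537395e-01,
         5.77407168e+02],
       [ 0.00000000e+00,  0.00000000e+00,  0.00000000e+00,
         1.00000000e+00]])}
{'fx': 604.5648281128219, 'fy': 604.5648281128219, 'cx': 319.54952466498855, 'cy': 242.39615562176266, 'extrinsics': array([[ 4.42249220e-02,  9.78284412e-01, -2.02493864e-01,
         4.47187437e+02],
       [-9.99012495e-01,  4.24411702e-02, -1.31446670e-02,
        -8.63541451e+01],
       [-4.26514633e-03,  2.02875222e-01,  9.79195309e-01,
         9.44456649e+02],
       [ 0.00000000e+00,  0.00000000e+00,  0.00000000e+00,
         1.00000000e+00]])}
{'t': 0.1, 'qpos': array([ 1.16502697e+00,  4.23791134e-01,  1.63059104e+00,  2.18043076e-06,
        1.08861856e+00, -1.90134021e-02]), 'qvel': array([-0.00021441, -0.00202846, -0.0019213 ,  0.00029933, -0.0005855 ,
        0.00108761]), 'joint_torque': array([-6.09866129e-04, -5.45609021e+01, -2.74321890e+01,  6.45096763e-02,
        1.88547769e-02, -7.82365328e-05]), 'ee_pos': array([235.52678312, 578.38222534, 221.97161158]), 'orientation': array([-6.03679586e-01, -3.08274130e+00,  2.16127246e-03]), 'ft_force': array([-0.53947948,  1.07231751, -0.53509973]), 'moment': array([ 0.03167891, -0.03019239,  0.04534023]), 'grasp_force': 0.0, 'width': 88.07606091546405}
```

View pics/side0.png

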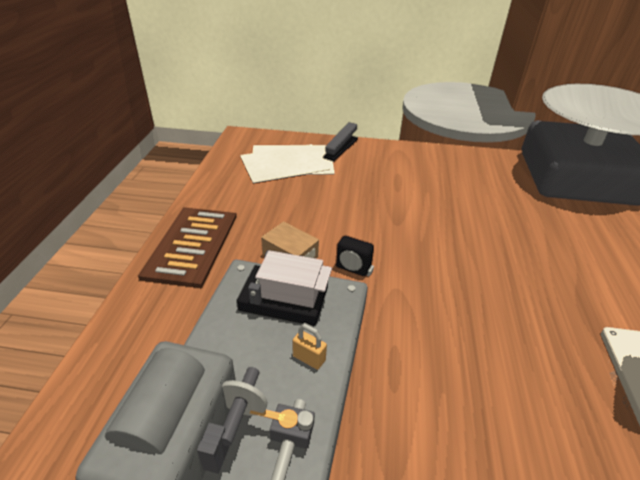

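View pics/top0.png

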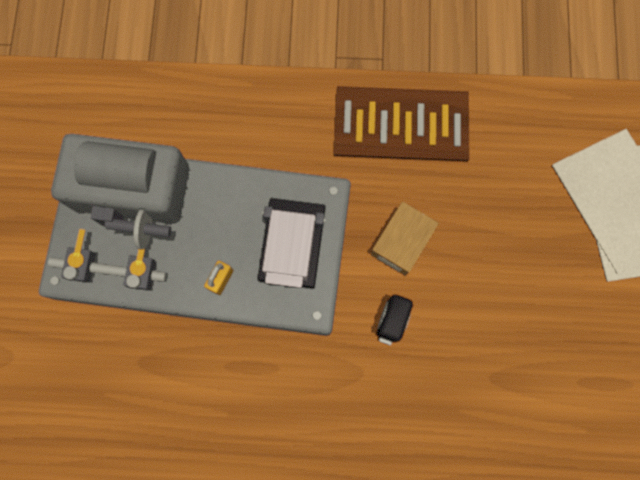

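The side view shows the shut guard at about (295,277) on its black pod, the padlock at (310,348), the carton at (290,242) and the tape at (355,255). In the top view the guard is at (290,247), the padlock at (218,278), the carton at (405,238) and the tape at (395,318).

```bash
python3 - <<'E'
from h import *
import pickle
D=pickle.load(open('d0.pkl','rb'));T,S=D['top'],D['side']
def mask(d,roi):
    i=d['image'].astype(int);m=((i.min(2)>145)&(i.max(2)-i.min(2)<45)).astype(np.uint8)
    k=np.zeros_like(m);x0,y0,x1,y1=roi;k[y0:y1,x0:x1]=1;return m*k
for n,d,roi in(('top',T,(255,190,325,300)),('side',S,(240,240,335,320))):
    m=mask(d,roi);c=max(cv2.findContours(m,0,2)[0],key=cv2.contourArea)
    print(n,cv2.contourArea(c),cv2.approxPolyDP(c,2.0,True).reshape(-1,2).tolist())
# base right edge at z=60, pod corners z=85
for p in((334,190),(317,315)):print('screw',plane(T,*p,60).round(1))
i=T['image'].astype(int);m=(i.max(2)<50).astype(np.uint8);k=np.zeros_like(m);k[190:300,250:330]=1
c=np.vstack(cv2.findContours(m*k,0,2)[0]);b=cv2.boxPoints(cv2.minAreaRect(c));print('pod',b.tolist(),[plane(T,*p,85).round(1).tolist() for p in b])
for n,d,s in(('top',T,4),('side',S,6)):
    pass
a=cv2.resize(T['image'][185:305,245:345],None,fx=5,fy=5,interpolation=2);b=cv2.resize(S['image'][235:335,230:340],None,fx=5,fy=5,interpolation=2)
o=np.zeros((600,800,3),np.uint8);a=cv2.resize(a,(390,468));b=cv2.resize(b,(410,373));o[:468,:390]=a;o[:373,390:]=b
cv2.imwrite('pics/crop0.png',o[:470,:,::-1])
E
```

```text
top 2939.5 [[272, 211], [263, 267], [268, 271], [266, 282], [300, 286], [301, 276], [306, 274], [314, 216]]
side 1828.0 [[256, 275], [323, 290], [330, 268], [322, 266], [321, 260], [268, 251]]
screw [712.4 -92.8  60. ]
screw [521.9 -75.5  60. ]
pod [[255.93043518066406, 280.5394592285156], [266.63665771484375, 197.56605529785156], [324.3848876953125, 205.01742553710938], [313.67864990234375, 287.9908447265625]] [[565.2, 13.8, 85.0], [689.0, 6.1, 85.0], [681.3, -79.4, 85.0], [558.1, -69.4, 85.0]]
```

View pics/crop0.png

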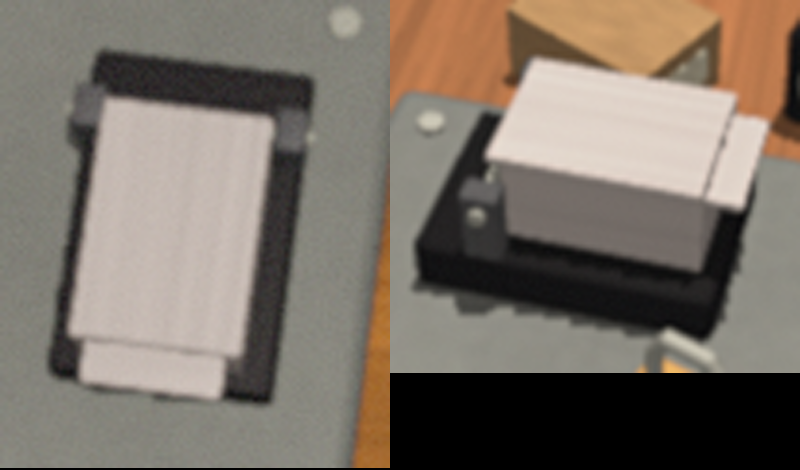

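The crop shows the guard lip front corners: top (266,282) and (300,286), side (324,290.5) near and (331.5,267.5) far.

```bash
python3 - <<'E'
from h import *
import pickle
D=pickle.load(open('d0.pkl','rb'));T,S=D['top'],D['side']
f=lambda p:(245+p[0]/3.9-.4,185+p[1]/3.9-.4); g=lambda p:(230+(p[0]-390)/3.727-.4,235+p[1]/3.727-.4)
for n,a,b in(('lipL',(80,384),(743,208)),('lipR',(223,398),(770,120)),('topFL',(69,336),(703,194)),('topBL',(104,97),(488,158)),('topBR',(275,114),(536,58)),('topFR',(240,355),(737,94))):
    P,e=tri(T,f(a),S,g(b));print(n,P.round(1),round(e,1))
x=np.array([562,-27.8])
# pod axes
p=np.array([[565.2,13.8],[689,6.1],[681.3,-79.4],[558.1,-69.4]]);c=p.mean(0);v=(p[1]+p[2]-p[0]-p[3]);print('pod c',c,'yaw',np.degrees(np.arctan2(v[1],v[0])),np.linalg.norm(v)/2)
for n,q,s in(('padlock',(218,278),(310,348)),('carton',(405,238),(290,242)),('tape',(395,318),(355,255))):print(n,tri(T,q,S,s))
E
```

```text
lipL [558.2  -3.4 122.8] 2.3
lipR [554.7 -53.8 123.3] 1.0
topFL [573.4   0.6 131.7] 1.8
topBL [659.5  -6.2 130. ] 0.0
topBR [655.4 -67.5 129.9] 0.9
topFR [569.2 -59.3 130.3] 1.0
pod c [623.4   -32.225] yaw -4.098804518502664 123.81668910126771
padlock (array([567.23683581,  68.83699821,  83.09292982]), np.float64(1.0076924938789655))
carton (array([ 649.04053007, -205.15219519,   34.69702859]), np.float64(2.1931915326117832))
tape (array([ 524.48920772, -192.36603702,   32.21130645]), np.float64(0.9134513974926665))
```

```bash
cat >> h.py <<'E'
from scipy.spatial.transform import Rotation as Ro
YAW=np.radians(-4.3);O=np.array([611.3,-32.7])
def W(x,y,z): c,s=np.cos(YAW),np.sin(YAW);return np.array([O[0]+c*x-s*y,O[1]+s*x+c*y,z])
def tool(down):  # tilt below horizontal, deg
    a=np.radians(down);ex=W(1,0,0)-W(0,0,0);z=ex*np.cos(a)-np.array([0,0,np.sin(a)]);ey=W(0,1,0)-W(0,0,0)
    return Ro.from_matrix(np.c_[np.cross(ey,z),ey,z])
def go(P,down):
    o=ctrl.get_obs();r=(tool(down)*Ro.from_rotvec(o['orientation']).inv()).as_rotvec(degrees=True)
    print('t',o['t'],'shift cm',((P-o['ee_pos'])/10).round(2),'rot',r.round(1),'q',o['qpos'].round(2))
E
python3 - <<'E'
from h import *
go(W(-115,0,200),30)
E
```

```text
t 0.1 shift cm [ 26.11 -60.25  -2.2 ] rot [-13.7 -58.6  16.2] q [ 1.17  0.42  1.63  0.    1.09 -0.02]
```

Call:
servo_tool([
  [2,-5,3,0,0,0,-1],
  [4,-9,6,0,0,0,-1],
  [5,-13,6,0,0,3,-1],
  [6,-17,6,0,0,6,-1],
  [7,-21,6,0,0,10,-1],
  [8,-25,6,0,0,16,-1],
  [10,-29,6,-1,-6,16,-1],
  [12,-33,6,-3,-12,16,-1],
  [14,-37,5,-4,-18,16,-1],
  [16,-41,4,-6,-25,16,-1],
  [18,-45,3,-8,-32,16,-1],
  [20,-49,2,-9,-39,16,-1],
  [22,-53,1,-11,-46,16,-1],
  [24,-57,0,-12,-52,16,-1],
  [26,-60,-2,-13.7,-58.6,16.2,-1],
  [26.1,-60.2,-2.2,-13.7,-58.6,16.2,-1],
  [26.1,-60.2,-2.2,-13.7,-58.6,16.2,-1],
  [26.1,-60.2,-2.2,-13.7,-58.6,16.2,-1],
  [26.1,-60.2,-2.2,-13.7,-58.6,16.2,-1],
  [26.1,-60.2,-2.2,-13.7,-58.6,16.2,-1],
])

```text
t: 1.77
ee_pos: [437.1, -2.3, 354.0]
orientation: [0.087, 2.142, -0.05]
ft_force: [0.4, 0.0, 0.3]
width: 0.6
grasp_force: 0.0
```

```bash
python3 - <<'E'
from h import *
go(W(-51,0,110),30)
d=grab('side','s1.png')
E
```

```text
t 1.7667 shift cm [ 12.33  -2.66 -24.4 ] rot [-0.1 -2.8  0.4] q [ 0.04 -0.35  2.47 -1.31  0.11 -0.2 ]
```

View pics/s1.png

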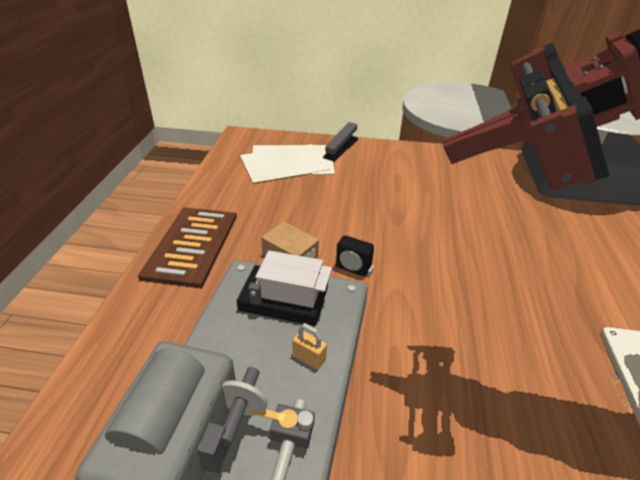

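The view shows the guard and all the other items untouched, and the arm at upper right, stopped at a wrist limit (q4 and q5) before the 30° forward tilt. I'll come from the machine's right side instead, with the finger pointing left and down at 45° as a cross-bar under the lip.

```bash
cat >> h.py <<'E'
def lat(a):
    a=np.radians(a);ex=W(1,0,0)-W(0,0,0);ey=W(0,1,0)-W(0,0,0);z=ey*np.cos(a)-np.array([0,0,np.sin(a)])
    return Ro.from_matrix(np.c_[np.cross(ex,z),ex,z])
def gol(P,a):
    o=ctrl.get_obs();R0=Ro.from_rotvec(o['orientation']);r=(lat(a)*R0.inv()).as_rotvec(degrees=True)
    print('t',o['t'].__round__(2),'shift cm',((P-o['ee_pos'])/10).round(2),'rot',r.round(1),'q',o['qpos'].round(2),'F',o['ft_force'].round(1))
E
python3 - <<'E'
from h import *
gol(W(-57,-100,330),90)
E
```

```text
t 1.82 shift cm [ 10.97 -12.68  -2.37] rot [ 47.9  40.9 -81.6] q [ 0.04 -0.35  2.47 -1.31  0.11 -0.2 ] F [ 1.2  0.4 -0.1]
```

Call:
servo_tool([
  [2,-2,2,3,3,-5,-1],
  [4,-4,3,6,5,-10,-1],
  [6,-6,3,9,8,-15,-1],
  [8,-8,3,12,10,-20,-1],
  [9,-10,2,14.5,12.5,-25,-1],
  [10,-11,1,17.5,15,-30,-1],
  [11,-12,0,20.5,17.5,-35,-1],
  [11,-12.7,0,23,20,-40,-1],
  [11,-12.7,0,26,22.5,-45,-1],
  [11,-12.7,0,29,25,-50,-1],
  [11,-12.7,-1,32,27.5,-55,-1],
  [11,-12.7,-2,35,30,-60,-1],
  [11,-12.7,-2.4,38,32.5,-65,-1],
  [11,-12.7,-2.4,41,35,-70,-1],
  [11,-12.7,-2.4,44,37.5,-75,-1],
  [11,-12.7,-2.4,47,40,-80,-1],
  [11,-12.7,-2.4,47.9,40.9,-81.6,-1],
  [11,-12.7,-2.4,47.9,40.9,-81.6,-1],
])

```text
t: 3.32
ee_pos: [549.6, -127.1, 327.3]
orientation: [-2.299, -2.132, 0.001]
ft_force: [-0.2, -0.9, -0.5]
width: 0.3
grasp_force: 0.0
```

```bash
python3 - <<'E'
from h import *
gol(W(-57,-100,230),45)
E
```

```text
t 3.32 shift cm [-0.26 -0.11 -9.73] rot [44.6 -3.6 -0.1] q [-0.25  0.23  1.66  0.    1.26 -0.18] F [-0.2 -0.9 -0.5]
```

Call:
servo_tool([
  [0,0,-1,6,-0.5,0,-1],
  [0,0,-2,12,-1,0,-1],
  [-0.1,0,-3,18,-1.5,0,-1],
  [-0.1,0,-4,24,-2,0,-1],
  [-0.1,0,-5,30,-2.5,0,-1],
  [-0.2,-0.1,-6,36,-3,0,-1],
  [-0.2,-0.1,-7,41,-3.4,0,-1],
  [-0.3,-0.1,-8,44.6,-3.6,-0.1,-1],
  [-0.3,-0.1,-9,44.6,-3.6,-0.1,-1],
  [-0.3,-0.1,-9.7,44.6,-3.6,-0.1,-1],
  [-0.3,-0.1,-9.7,44.6,-3.6,-0.1,-1],
  [-0.3,-0.1,-9.7,44.6,-3.6,-0.1,-1],
])

```text
t: 4.32
ee_pos: [544.8, -128.2, 232.3]
orientation: [-1.837, -1.707, -0.759]
ft_force: [-0.3, 0.6, 0.5]
width: 0.7
grasp_force: 0.0
```

```bash
python3 - <<'E'
from h import *
gol(W(-59,-70,97),45); gol(W(-59,-20,97),45)
E
```

```text
t 4.32 shift cm [  0.25   3.02 -13.53] rot [ 0.3  0.1 -0. ] q [-0.6   0.53  1.67  0.66  1.44 -0.79] F [-0.3  0.6  0.5]
t 4.32 shift cm [  0.62   8.   -13.53] rot [ 0.3  0.1 -0. ] q [-0.6   0.53  1.67  0.66  1.44 -0.79] F [-0.3  0.6  0.5]
```

Call:
servo_tool([
  [0.1,0.5,-2,0,0,0,-1],
  [0.1,1,-4,0,0,0,-1],
  [0.2,1.5,-6,0,0,0,-1],
  [0.2,2,-8,0,0,0,-1],
  [0.2,2.5,-10,0,0,0,-1],
  [0.2,3,-12,0,0,0,-1],
  [0.3,3,-13.5,0,0,0,-1],
  [0.3,3,-13.5,0,0,0,-1],
  [0.4,4,-13.5,0,0,0,-1],
  [0.4,5,-13.5,0,0,0,-1],
  [0.5,6,-13.5,0,0,0,-1],
  [0.5,6,-13.5,0,0,0,-1],
])

```text
t: 5.32
ee_pos: [549.6, -67.5, 98.3]
orientation: [-1.837, -1.705, -0.761]
ft_force: [0.2, -0.2, -0.1]
width: 0.4
grasp_force: 0.0
```

```bash
python3 - <<'E'
from h import *
gol(W(-57,-20,96),45)
a=ctrl.get_image('top');b=ctrl.get_image('side')
print([np.round(proj(a,ctrl.get_obs()['ee_pos'])),np.round(proj(b,ctrl.get_obs()['ee_pos']))])
A=cv2.resize(a['image'][190:340,230:380],(400,400),interpolation=2);B=cv2.resize(b['image'][200:340,230:370],(400,400),interpolation=2)
cv2.imwrite('pics/c2.png',np.hstack([A,B])[:,:,::-1])
E
```

```text
t 5.32 shift cm [ 0.34  1.92 -0.23] rot [0.2 0.2 0. ] q [-0.51  0.7   1.77  0.76  1.19 -0.92] F [ 0.2 -0.2 -0.1]
[array([313., 293.]), array([335., 273.])]
```

View pics/c2.png

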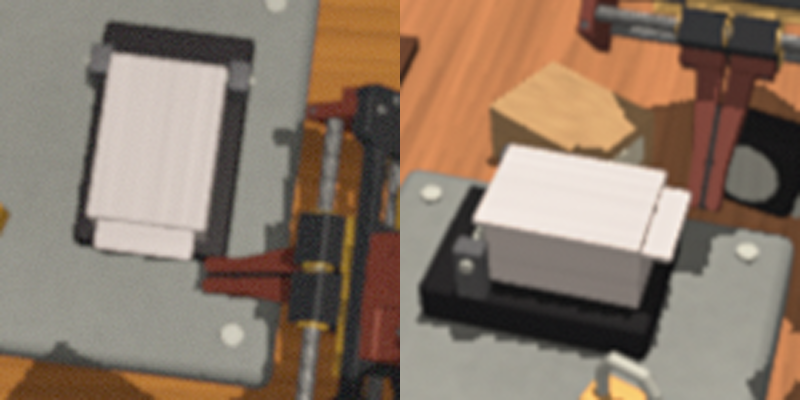

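The top crop shows the finger tip at crop (205,275), to the right of and slightly below the lip, whose edge is at crop y 258. The finger is about 20 mm wide, so it needs to go 8 mm further back. Nothing else has been disturbed.

Call:
servo_tool([
  [0.4,0,-0.2,0,0,0,-1],
  [0.8,0,-0.2,0,0,0,-1],
  [0.8,0.7,-0.2,0,0,0,-1],
  [0.8,1.4,-0.2,0,0,0,-1],
  [0.8,2,-0.2,0,0,0,-1],
  [0.8,2,-0.2,0,0,0,-1],
  [0.8,2,-0.2,0,0,0,-1],
])

```text
t: 6.0
ee_pos: [557.2, -48.9, 95.2]
orientation: [-1.838, -1.704, -0.761]
ft_force: [0.1, -0.2, -0.2]
width: 0.7
grasp_force: 0.0
```

Call:
servo_tool([
  [-0.1,0,0.6,0,0,0,-1],
  [-0.1,0,1.2,0,0,0,-1],
  [-0.2,0,1.8,0,0,0,-1],
  [-0.3,0,2.4,0,0,0,-1],
  [-0.3,0,3,0,0,0,-1],
  [-0.2,0,3.6,0,0,0,-1],
  [0,0,4.3,0,0,0,-1],
  [0.3,0,5,0,0,0,-1],
  [0.6,0,5.7,0,0,0,-1],
  [0.6,0,5.7,0,0,0,-1],
])

```text
t: 6.83
ee_pos: [564.6, -49.6, 153.9]
orientation: [-1.838, -1.705, -0.763]
ft_force: [-2.0, -0.4, 1.0]
width: 0.9
grasp_force: 0.9
```

```bash
python3 - <<'E'
from h import *
a=ctrl.get_image('top');b=ctrl.get_image('side')
A=cv2.resize(a['image'][190:340,230:380],(400,400),interpolation=2);B=cv2.resize(b['image'][200:340,230:370],(400,400),interpolation=2)
cv2.imwrite('pics/c3.png',np.hstack([A,B])[:,:,::-1])
E
```

```text
(no output)
```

View pics/c3.png

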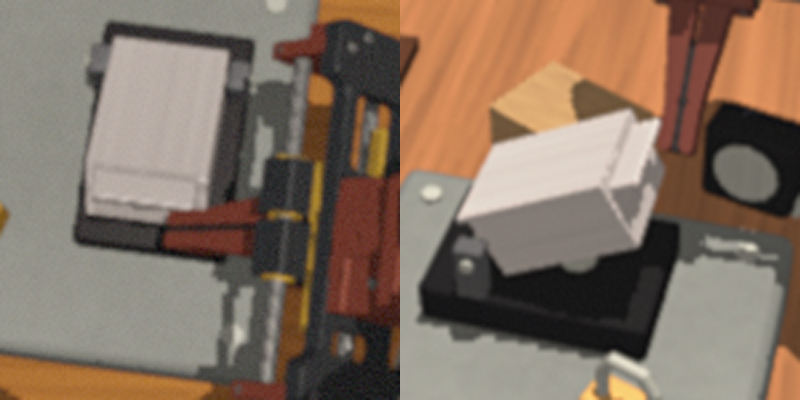

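The guard is lifted to about 0.4–0.5 rad, the finger tip at side crop (678,150) is holding the lip, and the neighbours are untouched. I'll go on round the arc.

Call:
servo_tool([
  [0.3,0,0.7,0,0,0,-1],
  [0.7,-0.1,1.3,0,0,0,-1],
  [1.2,-0.1,1.9,0,0,0,-1],
  [1.7,-0.1,2.4,0,0,0,-1],
  [2.2,-0.2,2.9,0,0,0,-1],
  [2.7,-0.2,3.3,0,0,0,-1],
  [3.2,-0.2,3.8,0,0,0,-1],
  [3.8,-0.3,4.3,0,0,0,-1],
  [4.5,-0.3,4.6,0,0,0,-1],
  [5.1,-0.4,4.8,0,0,0,-1],
  [5.8,-0.4,5.1,0,0,0,-1],
  [6.4,-0.5,5.3,0,0,0,-1],
  [7.1,-0.5,5.5,0,0,0,-1],
  [7.8,-0.6,5.6,0,0,0,-1],
  [8.7,-0.7,5.6,0,0,0,-1],
  [9.5,-0.7,5.6,0,0,0,-1],
  [10.6,-0.8,5.6,0,0,0,-1],
  [11.8,-0.9,5.6,0,0,0,-1],
  [12.5,-0.9,5.6,0,0,0,-1],
  [12.5,-0.9,5.6,0,0,0,-1],
])

```text
t: 8.6
ee_pos: [689.8, -58.4, 207.9]
orientation: [-1.838, -1.704, -0.762]
ft_force: [0.3, -0.7, -0.5]
width: 0.8
grasp_force: 0.0
```

```bash
python3 - <<'E'
from h import *
a=ctrl.get_image('top');b=ctrl.get_image('side')
print(ctrl.get_obs()['ft_force'])
A=cv2.resize(a['image'][190:340,230:380],(400,400),interpolation=2);B=cv2.resize(b['image'][180:340,230:390],(400,400),interpolation=2)
cv2.imwrite('pics/c4.png',np.hstack([A,B])[:,:,::-1])
E
```

```text
[0.32857089 0.29490845 0.43840341]
```

View pics/c4.png

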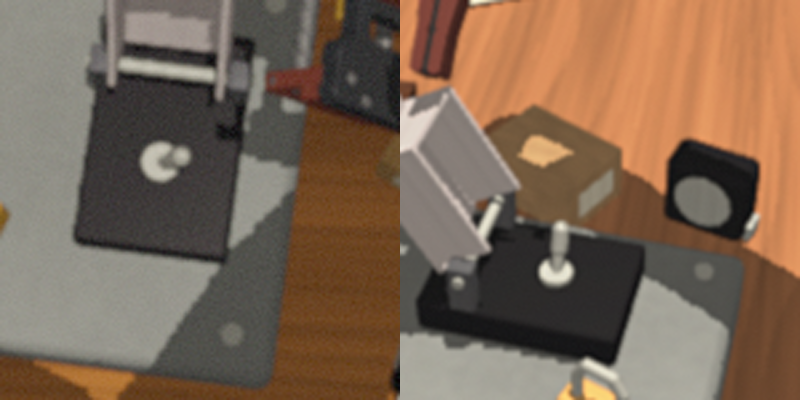

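The guard stands open at its stop, and the toggle is visible at top crop (160,160), leaning right to (182,156). Next I check its position.

```bash
python3 - <<'E'
from h import *
import pickle
T=pickle.load(open('d0.pkl','rb'))['top']
print('tcp px',proj(T,ctrl.get_obs()['ee_pos']))
def M(p):
    c,s=np.cos(YAW),np.sin(YAW);d=p[:2]-O;return c*d[0]+s*d[1],-s*d[0]+c*d[1]
print('tip M',M(plane(T,298.2,248.5,117)),'pivot',M(plane(T,230+158/2.667,190+161/2.667,87)))
for P in ((40,-20,225),(0,-70,225),(0,-70,106),(0,-45,106),(0,2,106)): gol(W(*P),45)
E
```

```text
tcp px (np.float64(308.38968770861425), np.float64(173.61542144268287))
tip M (np.float64(-1.9799294769168987), np.float64(-13.360942806819134)) pivot (np.float64(-0.5217086865761504), np.float64(1.0469034368235512))
t 8.7 shift cm [-3.87  0.27  1.72] rot [0.2 0.1 0.1] q [-0.41  0.68  1.45  0.75  1.39 -0.62] F [0.3 0.3 0.4]
t 8.7 shift cm [-8.23 -4.42  1.72] rot [0.2 0.1 0.1] q [-0.41  0.68  1.45  0.75  1.39 -0.62] F [0.3 0.3 0.4]
t 8.7 shift cm [ -8.23  -4.42 -10.18] rot [0.2 0.1 0.1] q [-0.41  0.68  1.45  0.75  1.39 -0.62] F [0.3 0.3 0.4]
t 8.7 shift cm [ -8.04  -1.93 -10.18] rot [0.2 0.1 0.1] q [-0.41  0.68  1.45  0.75  1.39 -0.62] F [0.3 0.3 0.4]
t 8.7 shift cm [ -7.69   2.76 -10.18] rot [0.2 0.1 0.1] q [-0.41  0.68  1.45  0.75  1.39 -0.62] F [0.3 0.3 0.4]
```

```bash
python3 - <<'E'
from h import *
for P in ((-6,-70,225),(-6,-70,104),(-6,-45,104),(-6,3,104)): gol(W(*P),32)
E
```

```text
t 8.7 shift cm [-8.83 -4.38  1.72] rot [13.1 -0.9  0.1] q [-0.41  0.68  1.45  0.75  1.39 -0.62] F [0.3 0.3 0.4]
t 8.7 shift cm [ -8.83  -4.38 -10.38] rot [13.1 -0.9  0.1] q [-0.41  0.68  1.45  0.75  1.39 -0.62] F [0.3 0.3 0.4]
t 8.7 shift cm [ -8.64  -1.88 -10.38] rot [13.1 -0.9  0.1] q [-0.41  0.68  1.45  0.75  1.39 -0.62] F [0.3 0.3 0.4]
t 8.7 shift cm [ -8.28   2.9  -10.38] rot [13.1 -0.9  0.1] q [-0.41  0.68  1.45  0.75  1.39 -0.62] F [0.3 0.3 0.4]
```

Call:
servo_tool([
  [-1.5,0,1.5,0,0,0,-1],
  [-3.5,-1,1.7,0,0,0,-1],
  [-5.5,-2.5,1.7,5,-0.3,0,-1],
  [-7.5,-4,1.7,10,-0.7,0,-1],
  [-8.8,-4.4,1,13.1,-0.9,0.1,-1],
  [-8.8,-4.4,-1,13.1,-0.9,0.1,-1],
  [-8.8,-4.4,-3,13.1,-0.9,0.1,-1],
  [-8.8,-4.4,-5,13.1,-0.9,0.1,-1],
  [-8.8,-4.4,-7,13.1,-0.9,0.1,-1],
  [-8.8,-4.4,-9,13.1,-0.9,0.1,-1],
  [-8.8,-4.4,-10.4,13.1,-0.9,0.1,-1],
  [-8.8,-4.4,-10.4,13.1,-0.9,0.1,-1],
  [-8.7,-3.2,-10.4,13.1,-0.9,0.1,-1],
  [-8.6,-1.9,-10.4,13.1,-0.9,0.1,-1],
  [-8.6,-1.9,-10.4,13.1,-0.9,0.1,-1],
  [-8.6,-1.9,-10.4,13.1,-0.9,0.1,-1],
])

```text
t: 10.03
ee_pos: [602.7, -76.3, 105.4]
orientation: [-1.677, -1.559, -0.931]
ft_force: [0.0, 0.0, -0.3]
width: 0.6
grasp_force: 0.0
```

```bash
python3 - <<'E'
from h import *
gol(W(-6,3,104),32)
a=ctrl.get_image('top');b=ctrl.get_image('side')
A=cv2.resize(a['image'][190:340,230:380],(400,400),interpolation=2);B=cv2.resize(b['image'][180:340,230:390],(400,400),interpolation=2)
cv2.imwrite('pics/c5.png',np.hstack([A,B])[:,:,::-1])
E
```

```text
t 10.03 shift cm [ 0.28  4.7  -0.14] rot [ 0.1  0.1 -0.1] q [-0.54  0.84  1.6   0.87  1.41 -0.95] F [ 0.   0.  -0.3]
```

View pics/c5.png

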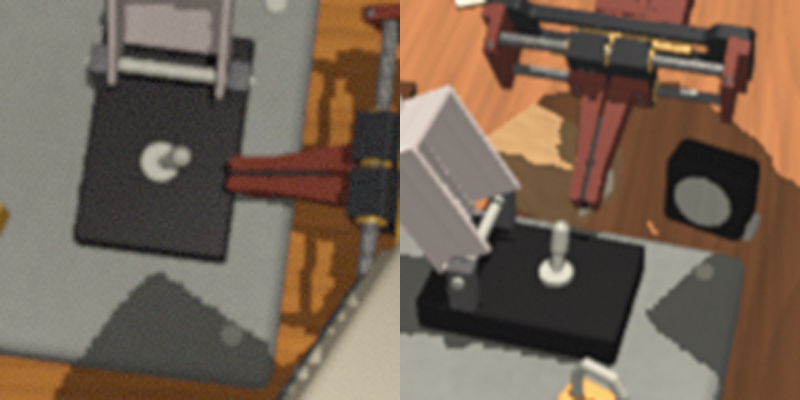

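The finger tip at top crop (228,172) points at the toggle tip (182,156) and sits about 5 mm too near the operator. I'll correct that and push left.

Call:
servo_tool([
  [0.6,0.4,-0.1,0,0,0,-1],
  [0.6,0.9,-0.1,0,0,0,-1],
  [0.6,1.4,-0.1,0,0,0,-1],
  [0.7,1.9,-0.1,0,0,0,-1],
  [0.7,2.4,-0.1,0,0,0,-1],
  [0.7,2.9,-0.1,0,0,0,-1],
  [0.8,3.4,-0.1,0,0,0,-1],
  [0.8,3.9,-0.1,0,0,0,-1],
  [0.8,4.4,-0.1,0,0,0,-1],
  [0.8,4.8,-0.1,0,0,0,-1],
  [0.8,4.9,-0.1,0,0,0,-1],
  [0.8,4.9,-0.1,0,0,0,-1],
])

```text
t: 11.13
ee_pos: [610.7, -29.6, 103.1]
orientation: [-1.68, -1.558, -0.93]
ft_force: [-2.1, -9.2, 0.8]
width: 0.3
grasp_force: 4.7
```

Call:
servo_tool([
  [0,-2,0,0,0,0,-1],
  [-0.2,-4.5,0.5,0,0,0,-1],
  [-0.5,-7.5,2,0,0,0,-1],
  [-0.5,-9,5,0,0,0,-1],
  [-0.5,-9,8,0,0,0,-1],
  [-0.5,-9,11,0,0,0,-1],
  [-0.5,-9,11,0,0,0,-1],
])

```text
t: 11.72
ee_pos: [607.3, -119.6, 218.6]
orientation: [-1.679, -1.562, -0.936]
ft_force: [0.4, -0.1, -0.3]
width: 0.6
grasp_force: 0.0
```

```bash
python3 - <<'E'
from h import *
for P in ((132,-90,210),(132,-5,188),(28,-5,200)): gol(W(*P),32)
a=ctrl.get_image('top');b=ctrl.get_image('side')
A=cv2.resize(a['image'][140:290,230:380],(400,400),interpolation=2);B=cv2.resize(b['image'][180:340,230:390],(400,400),interpolation=2)
cv2.imwrite('pics/c6.png',np.hstack([A,B])[:,:,::-1])
E
```

```text
t 11.72 shift cm [12.89 -1.28 -0.86] rot [0.2 0.4 0.1] q [-0.59  0.7   1.53  0.83  1.57 -0.82] F [ 0.4 -0.1 -0.3]
t 11.72 shift cm [13.53  7.2  -3.06] rot [0.2 0.4 0.1] q [-0.59  0.7   1.53  0.83  1.57 -0.82] F [ 0.4 -0.1 -0.3]
t 11.72 shift cm [ 3.16  7.98 -1.86] rot [0.2 0.4 0.1] q [-0.59  0.7   1.53  0.83  1.57 -0.82] F [ 0.4 -0.1 -0.3]
```

View pics/c6.png

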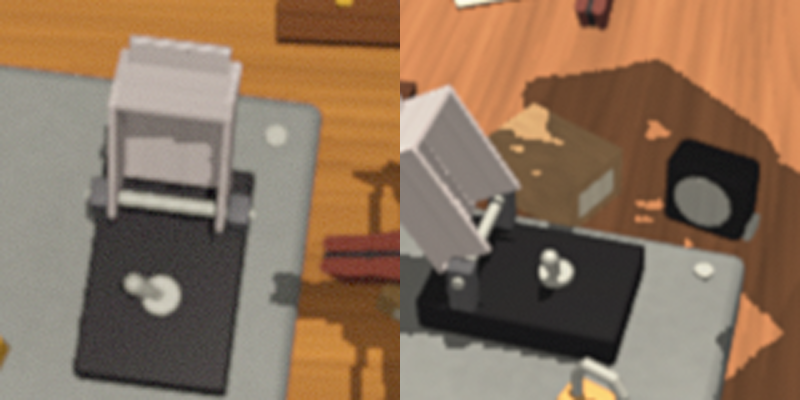

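The toggle now leans left, with its tip at top crop (133,284), and the guard is still open with its lip at (180,45). I'll go round behind the guard.

Call:
servo_tool([
  [2.5,-0.3,0,0,0,0,-1],
  [5,-0.5,0,0,0,0,-1],
  [7.5,-0.8,0,0,0,0,-1],
  [10,-1,-0.5,0,0,0,-1],
  [12,-1.2,-0.9,0,0,0,-1],
  [13,-1.3,-0.9,0,0,0,-1],
  [13,-1.3,-0.9,0,0,0,-1],
  [13.1,0.5,-1.3,0,0,0,-1],
  [13.2,2.2,-1.8,0,0,0,-1],
  [13.3,4,-2.2,0,0,0,-1],
  [13.4,5.7,-2.7,0,0,0,-1],
  [13.5,7.2,-3,0,0,0,-1],
  [13.5,7.2,-3,0,0,0,-1],
  [13.5,7.2,-3,0,0,0,-1],
])

```text
t: 12.98
ee_pos: [740.2, -44.8, 183.3]
orientation: [-1.677, -1.557, -0.929]
ft_force: [-0.3, -0.5, -0.0]
width: 0.8
grasp_force: 0.0
```

Call:
servo_tool([
  [-0.8,0.1,0.1,0,0,0,-1],
  [-1.6,0.1,0.2,0,0,0,-1],
  [-2.4,0.2,0.4,0,0,0,-1],
  [-3.2,0.2,0.6,0,0,0,-1],
  [-4,0.3,0.8,0,0,0,-1],
  [-4.8,0.4,1,0,0,0,-1],
  [-5.6,0.4,1.2,0,0,0,-1],
  [-6.4,0.5,1.2,0,0,0,-1],
  [-7.2,0.5,1.2,0,0,0,-1],
  [-8,0.6,1.2,0,0,0,-1],
  [-8.8,0.7,1.2,0,0,0,-1],
  [-9.6,0.7,1.2,0,0,0,-1],
  [-10.2,0.8,1.2,0,0,0,-1],
  [-10.6,0.8,1.2,0,0,0,-1],
  [-10.6,0.8,1.2,0,0,0,-1],
  [-10.6,0.8,1.2,0,0,0,-1],
  [-10.6,0.8,1.2,0,0,0,-1],
])

```text
t: 14.4
ee_pos: [634.8, -38.6, 195.3]
orientation: [-1.678, -1.556, -0.931]
ft_force: [-0.7, -0.4, -0.4]
width: 0.5
grasp_force: 0.0
```

Call:
servo_tool([
  [0,-2,1,0,0,0,-1],
  [0,-4,2,0,0,0,-1],
  [0,-6,3,0,0,0,-1],
  [0,-8,4,0,0,0,-1],
  [0,-10,5,0,0,0,-1],
  [0,-11,6,0,0,0,-1],
  [0,-11,6,0,0,0,-1],
  [0,-11,6,0,0,0,-1],
  [0,-11,6,0,0,0,-1],
  [0,-11,6,0,0,0,-1],
])

```text
t: 15.23
ee_pos: [634.1, -147.1, 254.5]
orientation: [-1.677, -1.555, -0.929]
ft_force: [-0.4, -1.0, -0.6]
width: 0.5
grasp_force: 0.0
```

```bash
python3 - <<'E'
from h import *
a=ctrl.get_image('top');b=ctrl.get_image('side')
print(ctrl.get_obs()['ft_force'])
A=cv2.resize(a['image'][150:350,200:400],(400,400),interpolation=2);B=cv2.resize(b['image'][180:340,230:390],(400,400),interpolation=2)
cv2.imwrite('pics/c7.png',np.hstack([A,B])[:,:,::-1])
E
```

```text
[-0.31896727 -0.38219243  0.45374289]
```

View pics/c7.png

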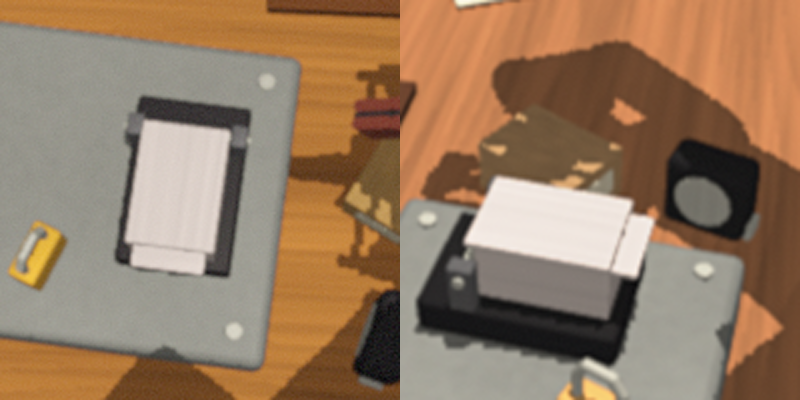

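The guard is fully shut at top crop (180,190), in the same place as in the first picture. The padlock, carton and tape are where they stood, and the arm is clear, so I'm handing in.

```bash
python3 -c "
from workcell import ctrl
print(ctrl.close_job())"
```

```text
the job is handed in; nothing more can be done
None
```

I lifted the guard to its stop, flipped the toggle to the left, dropped the guard shut over it and handed the job in at about 15 s; the last pictures show it shut and the padlock, carton and tape measure in place, but no verdict was returned.

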